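# Ease the gift-box clamp by one ratchet notch

## Task

The glue on the gift box in the bench clamp has set, so ease the clamp by one notch, with fingertip pushes only: push the pawl's thumb lever over so that the pawl lifts out of the ratchet wheel and stays up, push the star wheel backward (its top towards the box) by one notch, then push the lever back so that the pawl drops to the bottom of the next notch and locks the wheel there. Leave the box lying in the clamp and the marker, scissors and ribbon spool where they are.

Things in the scene. Friction and masses are not known exactly. Their poses are not given: they have to be found in the camera images.
- box_clamp: Fixed bench clamp for glued boxes, 410 mm long. Origin on the bench under the wheel's axis; x away from the robot along that axis, y left along the bed, z up. In y: gear housing (-37 to 37, behind the wheel, 142 mm high), jaw on a toothed rack (85 to 111, 81 high), gift box, fence (256 to 294, 80 high). Nothing but the pawl's lever is higher than 185 mm.
- wheel_axis (a point): Axis in the middle of the star wheel, 105 mm above the bench, 45 mm in front of the clamp's origin. Six 10 mm spokes, 60 degrees apart, end in black 20 mm balls centred 70 mm from the axis; hub 46 mm. On the same shaft, 2 to 16 mm behind the origin: ratchet wheel, 96 mm diameter, 12 saw teeth 10 mm deep.
- spoke_knob (a point): Centre of the 20 mm ball on the star's upper spoke, which leans about 20 degrees right (clamp -y) of straight up at the start; it turns with the wheel. The next spoke to the right is nearly level: shut fingers fit down from above at the right of the ball, tips to 45 mm above the axis, and push it left (clamp +y), backward.
- ratchet_wheel (a joint): Turn of the wheel, rad: positive tightens (top to the right, jaw 20 mm per rad to the box), negative is backward. At 0 a tooth bears on the pawl; starts at 0 to 0.06. Locks at 0, -0.524 (one notch), -1.047. Left just short of a lock (-0.45), the pawl drops right in; beyond it (-0.55) its nose stays on the tooth crest. Pawl down: no backward turn. Pawl up: 3.5 N at a ball turns it, friction holds it.
- pawl (a joint): Lift of the pawl, rad: 0 seated in a notch, about 0.23 with its nose on a tooth crest, clear of all teeth above 0.28, 1.33 resting on its stop. Held by its weight alone: let go below about 0.7 it falls back on the wheel, above that it tips over to the stop and stays up. Well under 1 N at its grip moves it.
- pawl_pivot (a point): Middle of the pawl's hinge pin, which runs along clamp x: 61 mm left (y) of the wheel's axis, 123 mm above the bench, 9 mm behind the clamp's origin. The nose points from it to the right onto the upper left of the ratchet wheel.
- pawl_knob (a point): Centre of the steel cross grip (16 mm round, 28 mm long in x) on the pawl's thumb lever (8 mm rod), 80 mm from the pivot, 12 mm behind the origin in x. Pawl down: lever leans 38 degrees right of straight up, grip 186 mm above the bench; on the stop: 38 left. Push left (clamp +y) to lift, right to drop. A tip moving level at 174 mm clears ratchet (153) and raised nose (167).
- gift_box: Kraft gift box with window lid, 234 x 145 x 62 mm, loose on the clamp's 12 mm high bed between jaw and fence with about 2 mm play. Origin at the centre of its underside, long side along its x.
- marker: Marker pen, 135 x 17 x 16 mm, lying in front of the clamp; origin at its middle on the underside. To be left alone.
- scissors: Red-handled scissors, 199 x 87 x 9 mm, lying to the right of the clamp; origin near their middle on the underside. To be left alone.
- ribbon_spool: Spool of red ribbon, 72 mm across and 32 mm high, lying behind the clamp's gear housing; origin by the spool on the underside. To be left alone.

How it is judged:
By the outcome, as a careful person would: the job done as asked, in the order asked, and still so for the second after the job is handed in, with the robot touching nothing.
It also fails if it takes over 51 s, if anything falls off the work surface, if the arm or the gripper's body presses on something with over 40 N, if the wrist force passes 120 N, or if a joint passes its speed limit or range.

## Robot

A 6-joint arm with a two-finger parallel gripper is mounted at the origin on a cart in front of the work surface, level with it; the furniture and walls round the work are solid. World frame = base frame: x ahead of the robot, y to its left, z up, the work surface at z = 0. Lengths are in m, angles in degrees, forces in N, time in s.
With the tool pointing down it reaches from about 0.25 to 0.725 m from the base axis. Payload 9.7 kg.
Tool frame: the origin (TCP) lies at the very end of the fingers, on their centre line; the grasp point (between the pads) lies 19 mm behind it; x points along the fingers, z is the direction in which the jaws open and shut, and the axes are right-handed (so a half turn about x gives the same grasp; the last joint's range is limited). The gripper opens to 85 mm and grips with 20 to 120 N. Pads are 22 mm wide; open, the fingers measure 114 mm over their backs; the gripper's body (76 mm by 85 mm) begins 54 mm behind the grasp point. The pads swing forward as they close: fully open they stand 13 mm farther back than shut.
Start: joints at [-76.031, 4.979, 10.078, 95.1, 0, 90], TCP at [0.133, -0.534, 0.231] pointing down, gripper open.
Joint ranges: [-179.16, 179.16], [-48.56, 103.87], [-65.8, 70.77], [-126.05, 130.52], [-82.76, 87.17], [-180, 180]. Speed limits (degrees/s): [127.2, 127.2, 147.25, 180, 180, 180].

## Interface

Orientations are given as [roll, pitch, yaw] about the fixed x, y, z axes, in that order (R = Rz(yaw) Ry(pitch) Rx(roll)).
In Python, from workcell import sensors, vision, job_done gives the robot as it stands.
- The arm moves only by the tool carry_out, never from a script. Its argument "increments" is a list of rows, each a list of 7 numbers: the turn, a rotation vector about the tool's x, y, z in degrees, then the shift along the tool's x, y, z in mm, then the opening in per cent of the stroke, from 0 (shut) to 100 (fully open). A call has 1 to 12 rows; each row shifts and turns the commanded pose from where the row before left it, along the tool's axes as they then stand; what a row does not reach is not made up. A row lasts 1/8 s, in which the tool goes at most 62.5 mm and 10.7 degrees, less where a joint would pass 70% of its speed; a pose out of reach is approached as far as the arm can. A call is refused whole if a number of a shift passes 62.5 or a number of a turn 10.7, either way. A call with a gripper value outside its range is refused whole. The fingers move at their own pace and stop on an object; "squeeze" is the grip in N (left out, the last holds). Time passes only in rows, so rows that do not move let the fingers close. It gives the time, the measured TCP pose, the force and the opening at its end, in the units of the state.
- sensors.get_obs(): the state, without advancing time (a new reading comes with each control period).
- vision.camera(name): name is "side" or "top" or "wrist"; returns the picture (480x640x3 uint8, red, green, blue); there is no depth.
- vision.calibration(name): a dict with "camera_matrix" (3x3 intrinsics, pixels), "dist" ([k1, k2, p1, p2, k3] as OpenCV has them; the pictures are not rectified), "extrinsics" (4x4, takes a point from world to camera coordinates); the wrist camera has in their place "mount" (4x4, takes a point from camera to tool coordinates, whose origin is the TCP and whose axes are the tool frame's). Camera axes: x right, y up, looking along -z (the intrinsics and any distortion apply to the point x, -y, -z); pixel columns grow to the right and rows downward; lengths in m; the calibration is good to about 2 mm. A picture is of the moment at which its call begins: read the wrist's pose just before it. calibration takes no time and is no camera call.
- job_done(): hands the job in, once; it reports no verdict.
The state is a dict: "time": time; "q": joint angles; "qd": joint speeds; "joint_efforts": joint torques, N m; "ee_pos": TCP position; "tcp_rot": TCP orientation; "wrist_force": force on the tool from outside, world axes, zero at the start; "torque": the same for the moment, N m; "opening": finger opening in m.
Only numpy, scipy, OpenCV 4.12 (cv2) and the standard library are available. Lean on these libraries where they do the work, as an engineer would, in place of code of your own. Each camera call takes 0.05 s, during which the arm holds its last target.

## Working session

There is one attempt and no reset: what is moved stays moved. The work goes in short steps, Python scripts to look and compute and a tool call to move; the robot and the scene stay as the last step left them, time stands still between calls to the robot, and variables do not carry over. Pictures are saved under pics/ and viewed, and the job is handed in when it is done.

Besides the shell and the picture viewer there is one more tool, called after "Request:" by a JSON object that holds its "name" and its "arguments", one argument or row to a line. carry_out: Moves the arm, as the interface text tells. Its arguments: {"type":"object","properties":{"increments":{"type":"array"},"squeeze":{"type":"number"}},"required":["increments"]}

```bash
mkdir -p pics; ls; python3 - <<'E'
from workcell import sensors, vision
import cv2, numpy as np
np.set_printoptions(precision=4,suppress=True)
print(sensors.get_obs())
for n in ("side","top"):
    im=vision.camera(n); cv2.imwrite(f"pics/{n}0.png",im[:,:,::-1]); print(n,vision.calibration(n))
E
```

```text
pics
{'time': 0.0, 'q': array([-76.0331,   5.0095,  10.0344,  95.0993,   0.0007,  90.0016]), 'qd': array([ 0.1183,  0.0265, -0.0784, -0.0482,  0.0449,  0.0608]), 'joint_efforts': array([  0.0005, -52.0387,  46.4803,   0.0163,   0.    ,   0.    ]), 'ee_pos': array([ 0.1327, -0.5335,  0.2306]), 'tcp_rot': array([179.4672,  89.9255, 103.4325]), 'wrist_force': array([-0.0305,  1.16  ,  0.3415]), 'torque': array([0.0647, 0.013 , 0.0026]), 'opening': 0.08563831410180085}
side {'camera_matrix': array([[542.4058,   0.    , 316.2523],
       [  0.    , 542.4058, 239.5862],
       [  0.    ,   0.    ,   1.    ]]), 'dist': array([-0.1583,  0.    ,  0.    ,  0.    ,  0.    ]), 'extrinsics': array([[ 0.9993, -0.0365,  0.0095, -0.5654],
       [ 0.0167,  0.6518,  0.7582, -0.0314],
       [-0.0339, -0.7575,  0.6519, -1.1184],
       [ 0.    ,  0.    ,  0.    ,  1.    ]])}
top {'camera_matrix': array([[585.6793,   0.    , 325.6378],
       [  0.    , 585.6793, 242.7002],
       [  0.    ,   0.    ,   1.    ]]), 'dist': array([0.0098, 0.    , 0.    , 0.    , 0.    ]), 'extrinsics': array([[-0.0678, -0.9977,  0.0043, -0.107 ],
       [ 0.973 , -0.0651,  0.2215, -0.605 ],
       [-0.2207,  0.0192,  0.9751, -0.9976],
       [ 0.    ,  0.    ,  0.    ,  1.    ]])}
```

View pics/side0.png

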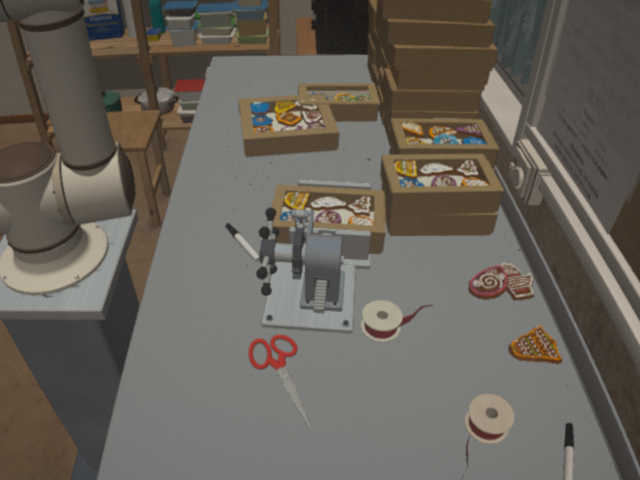

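View pics/top0.png

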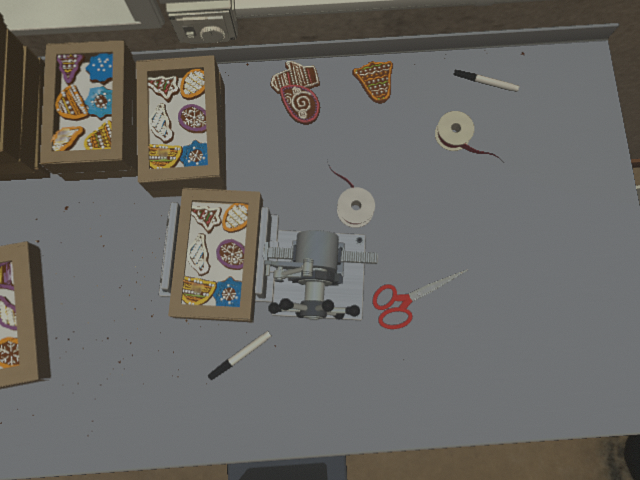

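The side view shows the clamp with its wheel at about (268,250) and the grip near (302,215). The top view shows the wheel balls from (275,308) to (352,310) and the lever near (290,272). I'll zoom in on both.

```bash
python3 - <<'E'
import cv2
a=cv2.imread('pics/side0.png')[170:340,220:400]; cv2.imwrite('pics/side0z.png',cv2.resize(a,None,fx=3.5,fy=3.5,interpolation=cv2.INTER_CUBIC))
a=cv2.imread('pics/top0.png')[180:330,150:390]; cv2.imwrite('pics/top0z.png',cv2.resize(a,None,fx=3.3,fy=3.3,interpolation=cv2.INTER_CUBIC))
E
```

```text
(no output)
```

View pics/side0z.png

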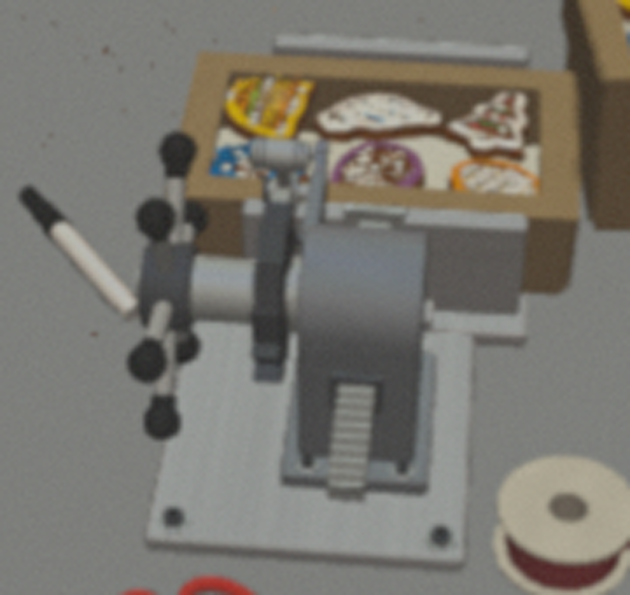

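View pics/top0z.png

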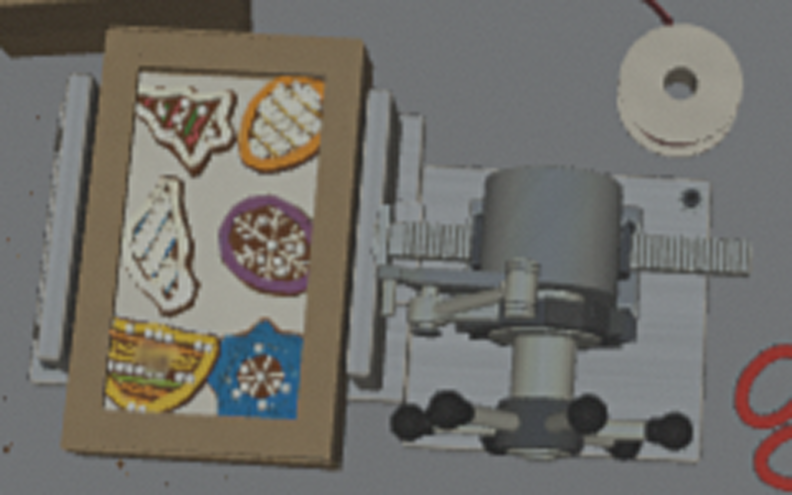

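```bash
cat > h.py <<'E'
import numpy as np, cv2
from scipy.optimize import least_squares
from scipy.spatial.transform import Rotation as R
from workcell import sensors, vision
np.set_printoptions(precision=4,suppress=True)
F=np.diag([1,-1,-1.])
CAL={n:vision.calibration(n) for n in ("side","top")}
def proj(n,P):
    c=CAL[n];E=F@c["extrinsics"][:3]
    return cv2.projectPoints(np.atleast_2d(np.array(P,float)),cv2.Rodrigues(E[:,:3])[0],E[:,3],c["camera_matrix"],c["dist"])[0][:,0]
def ray(n,p):
    c=CAL[n];E=F@c["extrinsics"][:3]
    u=cv2.undistortPoints(np.array([[p]],float),c["camera_matrix"],c["dist"])[0,0]
    d=E[:,:3].T@np.array([u[0],u[1],1]); return -E[:,:3].T@E[:,3], d/np.linalg.norm(d)
def plane(n,p,z):
    o,d=ray(n,p); return o+d*(z-o[2])/d[2]
def tri(a,b):
    o1,d1=ray("side",a);o2,d2=ray("top",b)
    A=np.stack([d1,-d2],1);s=np.linalg.lstsq(A,o2-o1,rcond=None)[0]
    p,q=o1+s[0]*d1,o2+s[1]*d2
    return (p+q)/2,np.linalg.norm(p-q)*1000
E
python3 - <<'E'
from h import *
for n,(x0,y0,x1,y1) in (("side",(250,195,300,300)),("top",(265,290,365,325))):
    im=cv2.imread(f"pics/{n}0.png");v=im.max(2)
    m=(v<62).astype(np.uint8); M=np.zeros_like(m);M[y0:y1,x0:x1]=m[y0:y1,x0:x1]
    k,l,st,c=cv2.connectedComponentsWithStats(M)
    for i in range(1,k):
        if st[i,4]>12: print(n,c[i],st[i])
S=lambda x,y:(220+x/3.5,170+y/3.5); T=lambda x,y:(150+x/3.3,180+y/3.3)
pairs={"UL":((177,152),(450,410)),"U":((155,217),(587,413)),"R":((148,358),(668,431)),"LR":((162,418),(625,445)),"L":((200,217),(410,422)),"grip":((280,152),(521,283))}
for k,(a,b) in pairs.items(): print(k,tri(S(*a),T(*b)))
E
```

```text
side [270.2222 213.5802] [266 208   9  12  81]
side [264.1364 232.3182] [259 227  11  12  88]
side [275.6667 231.3846] [273 228   6   9  39]
side [271.3704 261.2222] [269 258   6   7  27]
side [296.0667 263.25  ] [292 258   8  11  60]
side [261.6629 272.7079] [257 267  10  12  89]
side [272.9643 269.3214] [271 266   5   8  28]
side [265.8846 289.2179] [262 284   9  11  78]
top [280.4839 305.8157] [269 299  25  15 217]
top [326.6277 306.9562] [320 300  14  18 137]
top [352.6486 310.3514] [346 306  14  10 111]
top [299.9762 314.0714] [296 311   9   7  42]
top [338.7949 315.8974] [334 314  10   5  39]
UL (array([ 0.4788, -0.075 ,  0.1574]), np.float64(0.9510147540521648))
U (array([ 0.4709, -0.142 ,  0.1701]), np.float64(0.23511785555685763))
R (array([ 0.4657, -0.1836,  0.1157]), np.float64(1.0622803667050507))
LR (array([ 0.4674, -0.1631,  0.0523]), np.float64(3.313069724394344))
L (array([ 0.4848, -0.0497,  0.0917]), np.float64(6.757152249295332))
grip (array([ 0.5328, -0.1144,  0.1874]), np.float64(1.7550130327623072))
```

```bash
cat >> h.py <<'E'
def c2w(p,P):   # p=[x,y,yaw]
    c,s=np.cos(p[2]),np.sin(p[2]); P=np.array(P,float)
    return np.array([p[0]+c*P[0]-s*P[1],p[1]+s*P[0]+c*P[1],P[2]])
def ball(p,th): # th left of up, rad
    return c2w(p,[-.045,.07*np.sin(th),.105+.07*np.cos(th)])
def grip(p,lift):
    a=np.radians(-38)+lift
    return c2w(p,[.012,.061+.08*np.sin(a),.123+.08*np.cos(a)])
E
python3 - <<'E'
from h import *
S=lambda x,y:(220+x/3.5,170+y/3.5); T=lambda x,y:(150+x/3.3,180+y/3.3)
obs=[]
D=np.radians
for k,off,a,b in (("UL",60,(270.4,213.5),T(450,410)),("U",0,(264.2,232.2),T(587,413)),("R",-60,(261.8,272.6),(352.6,310.4)),("LR",-120,(266,289.2),None),("L",120,None,T(410,422))):
    if a: obs.append(("side",a,k,off))
    if b: obs.append(("top",b,k,off))
obs+= [("side",S(280,152),"grip",0),("top",T(521,283),"grip",0)]
def res(v):
    r=[]
    for n,px,k,off in obs:
        P=grip(v,0) if k=="grip" else ball(v,v[3]+D(off))
        r.append(proj(n,P)[0]-px)
    return np.array(r)
s=least_squares(lambda v:res(v).ravel(),[.52,-.11,-.12,-.35])
print(s.x,np.degrees(s.x[2:]));print(res(s.x))
p=s.x
for nm,P in (("pivot",[.009,.061,.123]),("axis",[-.045,0,.105])): print(nm,c2w(p,P))
print("U",ball(p,p[3]),"U-1n",ball(p,p[3]+.524),"grip",grip(p,0),grip(p,1.33))
# yaw from jaw/fence/plate edges
def yl(n,a,b,z):
    d=plane(n,b,z)-plane(n,a,z); return np.degrees(np.arctan2(d[1],d[0]))
print("plate side near edge",yl("side",S(150,542),S(463,562),.006),"jaw top",yl("top",T(350,375),T(370,92),.081),"fence",yl("top",T(42,360),T(78,76),.08), "plate front top", yl("top",T(697,462),T(405,440),.01)-90)
E
```

```text
[ 0.5185 -0.1236 -0.1209 -0.3557] [ -6.9283 -20.3816]
[[ 0.1483 -1.0842]
 [-0.8652 -0.6297]
 [-0.0149 -0.3042]
 [ 0.1829 -0.1139]
 [-0.0198  0.5531]
 [ 1.5643 -0.1913]
 [ 0.0087  0.6039]
 [-0.434  -0.4632]
 [-0.0893  0.1397]
 [-0.4561  1.3494]]
pivot [ 0.5348 -0.0641  0.123 ]
axis [ 0.4738 -0.1182  0.105 ]
U [ 0.4709 -0.1424  0.1706] U-1n [ 0.4752 -0.1065  0.174 ] grip [ 0.5318 -0.1134  0.186 ] [ 0.5437 -0.0154  0.1859]
plate side near edge -6.323940722515704 jaw top -6.400733981935254 fence -7.548108468069506 plate front top -8.158282101768151
```

Request:
{"name": "carry_out", "arguments": {
  "increments": [
    [0,0,0,-50,0,0,0],
    [-10,0,0,0,0,0,0],
    [-10,0,0,0,0,0,0],
    [-10,0,0,0,0,0,0],
    [-10,0,0,0,0,0,0],
    [-10,0,0,0,0,0,0],
    [-10,0,0,0,0,0,0],
    [-9.7,0,0,0,0,0,0],
    [0,0,0,0,0,0,0]
  ],
  "squeeze": 20
}}

```text
time: 1.23
ee_pos: [0.1327, -0.5337, 0.2809]
tcp_rot: [111.8, 90.0, 105.4]
wrist_force: [-0.1, 1.0, 0.3]
opening: 0.0002
```

```bash
cat >> h.py <<'E'
CL=[.5185,-.1236,-.1209]
def toclamp(P,p=CL):
    c,s=np.cos(p[2]),np.sin(p[2]);d=np.array(P[:2])-p[:2]
    return np.array([c*d[0]+s*d[1],-s*d[0]+c*d[1],P[2]])
def state():
    o=sensors.get_obs(); t=o["tcp_rot"]
    M=R.from_euler("xyz",t,degrees=True).as_matrix()
    print("t",o["time"],"clamp mm",toclamp(o["ee_pos"])*1000,"F",o["wrist_force"],"op",o["opening"],"j",o["q"])
    c,s=np.cos(CL[2]),np.sin(CL[2]);C=np.array([[c,-s,0],[s,c,0],[0,0,1]])
    print((C.T@M)); return o
E
python3 - <<'E'
from h import *
state()
for z in (.13,.15,.17): print(toclamp(plane("top",(267.6,269.4),z)),toclamp(plane("top",(150+385/3.3,180+268/3.3),z)))
E
```

```text
t 1.225 clamp mm [-333.4992 -453.5962  280.9328] F [-0.1429  0.9701  0.3255] op 0.00019194490044039943 j [-76.0327   6.4788  17.295  100.8548  -0.0009  20.3622]
[[-0.0003 -0.0093  1.    ]
 [ 0.0006  1.      0.0093]
 [-1.      0.0006 -0.0003]]
[0.0146 0.0809 0.13  ] [0.0286 0.0835 0.13  ]
[0.0111 0.0788 0.15  ] [0.0249 0.0814 0.15  ]
[0.0077 0.0767 0.17  ] [0.0211 0.0792 0.17  ]
```

Request:
{"name": "carry_out", "arguments": {
  "increments": [
    [0,0,0,0,43.2,33.8,0],
    [0,0,0,0,43.2,33.8,0],
    [0,0,0,0,43.2,33.8,0],
    [0,0,0,0,43.2,33.8,0],
    [0,0,0,0,43.2,33.8,0],
    [0,0,0,0,43.2,33.8,0],
    [0,0,0,0,43.2,33.8,0],
    [0,0,0,0,43.2,33.8,0],
    [0,0,0,0,43.2,33.8,0],
    [0,0,0,0,40,33.8,0],
    [0,0,0,0,0,0,0]
  ]
}}

```text
time: 2.6
ee_pos: [0.5177, -0.1424, 0.2801]
tcp_rot: [157.1, 89.9, 150.7]
wrist_force: [-0.2, -0.6, 0.6]
opening: -0.0002
```

```bash
cat > look.py <<'E'
from h import *; import sys
i=sys.argv[1]; state()
a=vision.camera("side");cv2.imwrite(f"pics/side{i}.png",a[:,:,::-1])
b=vision.camera("top");cv2.imwrite(f"pics/top{i}.png",b[:,:,::-1])
a=cv2.resize(a[150:320,230:370,::-1],None,fx=2.8,fy=2.8,interpolation=cv2.INTER_CUBIC)
b=cv2.resize(b[200:330,240:380,::-1],None,fx=2.8,fy=2.8,interpolation=cv2.INTER_CUBIC)
b=cv2.copyMakeBorder(b,0,a.shape[0]-b.shape[0],0,0,cv2.BORDER_CONSTANT)
cv2.imwrite(f"pics/z{i}.png",np.hstack([a,b]))
E
python3 look.py 1
```

```text
t 2.6 clamp mm [  1.4551 -18.7761 280.0861] F [-0.2078 -0.5583  0.5572] op -0.00021909937813842473 j [-15.3941   4.6775  15.2509 100.6685   0.0235  80.9564]
[[-0.0016 -0.0101  0.9999]
 [ 0.0007  0.9999  0.0101]
 [-1.      0.0007 -0.0016]]
```

View pics/z1.png

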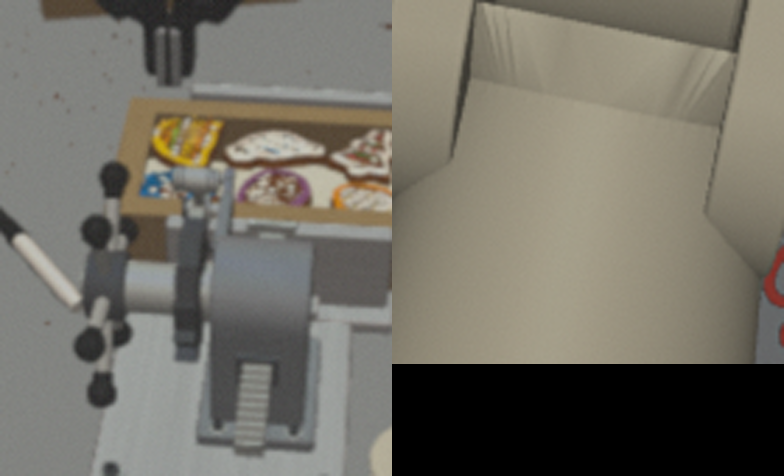

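```bash
python3 - <<'E'
from h import *
o=sensors.get_obs();print(proj("side",o["ee_pos"]), proj("side",c2w(CL,[.0015,-.019,.175])))
E
```

```text
[[289.443  178.0126]] [[291.8293 229.5507]]
```

Request:
{"name": "carry_out", "arguments": {
  "increments": [
    [0,0,0,35,0,2,0],
    [0,0,0,35,-1,1,0],
    [0,0,0,34,-1,0,0],
    [0,0,0,0,0,0,0]
  ]
}}

```text
time: 3.2
ee_pos: [0.5168, -0.1479, 0.1754]
tcp_rot: [172.8, 89.8, 166.2]
wrist_force: [0.1, -0.2, 1.6]
opening: 0.0002
```

```bash
python3 look.py 2
```

```text
t 3.2 clamp mm [  1.2454 -24.2882 175.3853] F [ 0.0729 -0.1732  1.5878] op 0.0002190932612288508 j [-15.9615   2.6986   1.4788  89.0054  -0.0086  80.5603]
[[-0.0039 -0.0071  1.    ]
 [ 0.0005  1.      0.0071]
 [-1.      0.0005 -0.0039]]
```

View pics/z2.png

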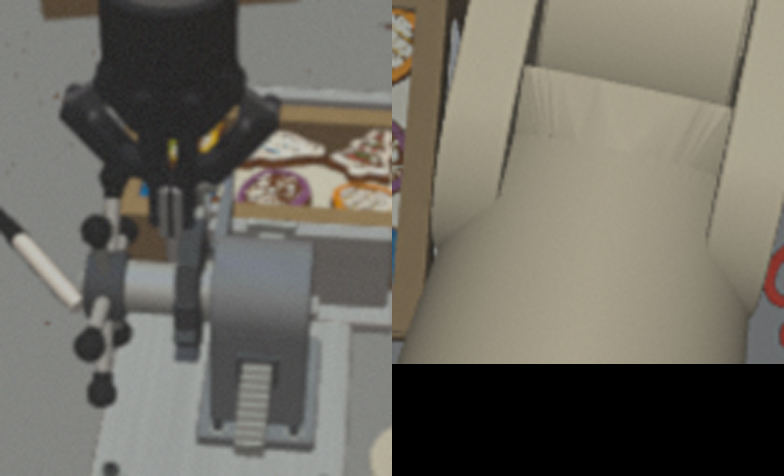

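Request:
{"name": "carry_out", "arguments": {
  "increments": [
    [0,0,0,0,9,1,0],
    [0,0,0,0,9,1,0],
    [0,0,0,0,8,0,0],
    [0,0,0,0,8,0,0],
    [0,0,0,0,8,0,0],
    [0,0,0,0,6,0,0],
    [0,0,0,0,6,0,0],
    [0,0,0,0,6,0,0],
    [0,0,0,0,5,0,0]
  ]
}}

```text
time: 4.42
ee_pos: [0.528, -0.0824, 0.1772]
tcp_rot: [133.5, 90.0, 127.2]
wrist_force: [0.2, -0.2, -0.3]
opening: -0.0004
```

```bash
python3 look.py 3
```

```text
t 4.425 clamp mm [  4.4155  42.047  177.2436] F [ 0.1517 -0.1955 -0.2892] op -0.00041794758166710565 j [-8.8715  2.0459  1.0096 88.9665  0.0027 87.4592]
[[-0.     -0.0104  0.9999]
 [ 0.      0.9999  0.0104]
 [-1.      0.     -0.    ]]
```

View pics/z3.png

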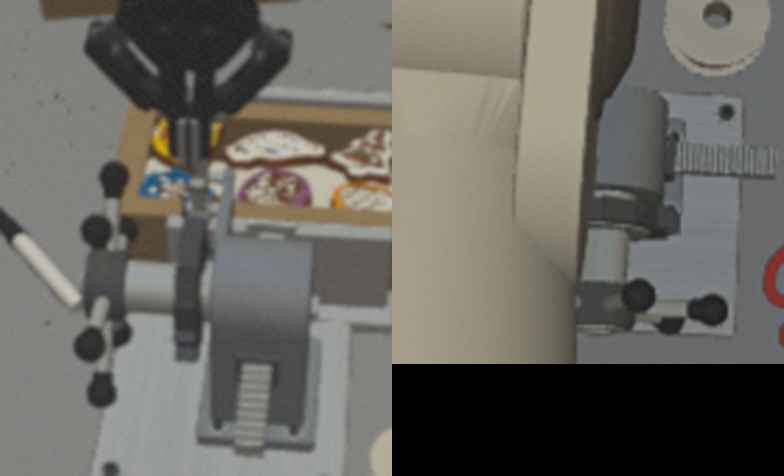

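The side view shows the lever carried behind the fingers and close to upright, at zoom (195,185). I'll keep pushing past vertical.

Request:
{"name": "carry_out", "arguments": {
  "increments": [
    [0,0,0,0,4,0,0],
    [0,0,0,0,4,0,0],
    [0,0,0,0,5,0,0],
    [0,0,0,0,5,0,0],
    [0,0,0,0,5,0,0],
    [0,0,0,0,5,0,0],
    [0,0,0,0,0,0,0],
    [0,0,0,0,-15,0,0],
    [0,0,0,-30,-20,0,0],
    [0,0,0,-40,-50,-10,0],
    [0,0,0,-10,-50,-30,0],
    [0,0,0,0,0,0,0]
  ]
}}

```text
time: 6.02
ee_pos: [0.4753, -0.1865, 0.2574]
tcp_rot: [-31.2, 89.9, -37.8]
wrist_force: [0.1, -0.5, -0.1]
opening: 0.0
```

```bash
python3 look.py 4; python3 -c "
from h import *
print(proj('side',grip(CL,1.33)),proj('side',grip(CL,0)))"
```

```text
t 6.025 clamp mm [-35.3409 -67.6722 257.3957] F [ 0.1106 -0.4903 -0.116 ] op 9.823111322766517e-06 j [-21.4064   0.0762   7.9235  97.7174  -0.0381  75.2085]
[[ 0.002  -0.0054  1.    ]
 [-0.0012  1.      0.0054]
 [-1.     -0.0012  0.002 ]]
[[305.6352 181.0664]] [[299.9139 213.5736]]
```

View pics/z4.png

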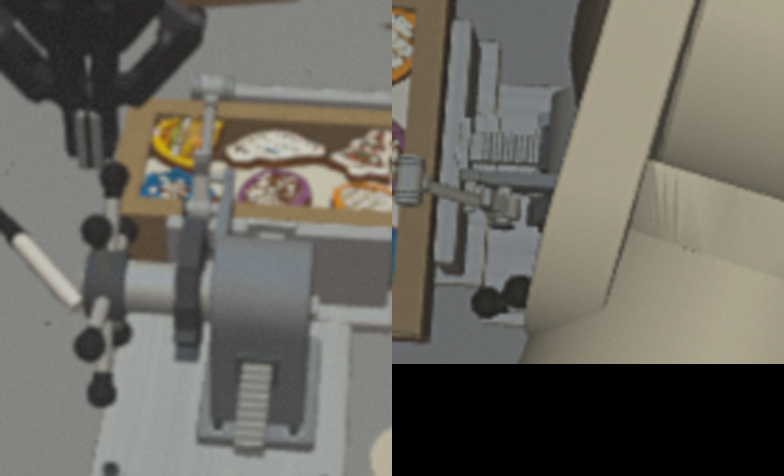

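The lever rests on its stop: the grip is at side px (305,181), and I predicted (305.6,181.1). Next I'll descend to the right of the upper ball.

Request:
{"name": "carry_out", "arguments": {
  "increments": [
    [0,0,0,0,14,-10,0],
    [0,0,0,35,0,0,0],
    [0,0,0,35,0,0,0],
    [0,0,0,20,0,0,0],
    [0,0,0,0,0,0,0]
  ]
}}

```text
time: 6.75
ee_pos: [0.4677, -0.1662, 0.1642]
tcp_rot: [164.3, 89.8, 158.0]
wrist_force: [-1.0, 0.5, -0.1]
opening: -0.0
```

```bash
python3 look.py 5
```

```text
t 6.75 clamp mm [-45.3248 -48.382  164.2467] F [-1.0174  0.4809 -0.082 ] op -1.4732134916660342e-05 j [-19.5645  -3.0216  -5.4563  87.7532   0.0078  76.652 ]
[[-0.0032 -0.0124  0.9999]
 [ 0.0009  0.9999  0.0124]
 [-1.      0.0009 -0.0032]]
```

View pics/z5.png

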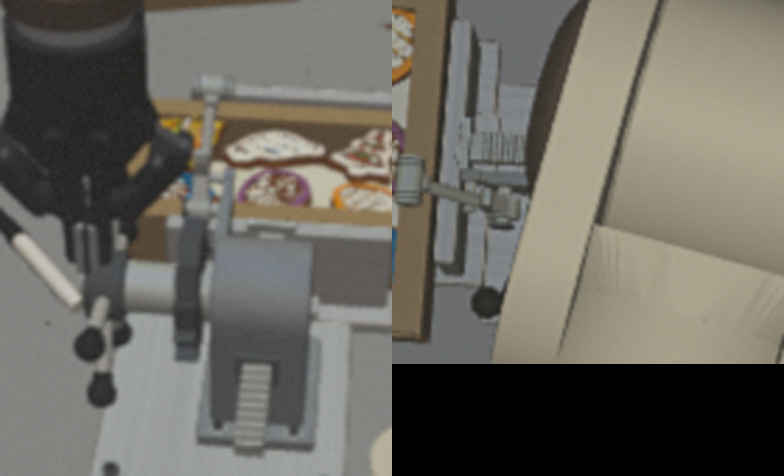

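Request:
{"name": "carry_out", "arguments": {
  "increments": [
    [0,0,0,11,0,0,0],
    [0,0,0,0,5,0,0],
    [0,0,0,0,5,0,0],
    [0,0,0,0,5,0,0],
    [0,0,0,0,5,0,0],
    [0,0,0,0,5,0,0],
    [0,0,0,0,5,0,0],
    [0,0,0,0,2,0,0],
    [0,0,0,0,0,0,0]
  ]
}}

```text
time: 7.98
ee_pos: [0.472, -0.1357, 0.1547]
tcp_rot: [112.4, 90.0, 106.1]
wrist_force: [0.3, -1.0, 0.8]
opening: 0.0002
```

```bash
python3 look.py 6; python3 - <<'E'
from h import *
for n in (0,6):
    im=cv2.imread(f"pics/side{n}.png");v=im.max(2)
    x0,y0,x1,y1=250,225,285,300
    m=(v<62).astype(np.uint8); M=np.zeros_like(m);M[y0:y1,x0:x1]=m[y0:y1,x0:x1]
    k,l,st,c=cv2.connectedComponentsWithStats(M)
    for i in range(1,k):
        if st[i,4]>20: print(n,c[i],st[i])
for r in (0,.35,.42,.48,.52): print(r,[proj("side",ball(CL,-.3557+r+np.radians(o)))[0] for o in (-60,-120,-180,120)])
E
```

```text
t 7.975 clamp mm [-44.6653 -17.6215 154.6785] F [ 0.279  -1.0289  0.808 ] op 0.0001805682481854111 j [-16.0604  -3.9182  -7.3631  86.5778   0.0362  80.2448]
[[-0.0003 -0.0109  0.9999]
 [ 0.0007  0.9999  0.0109]
 [-1.      0.0007 -0.0003]]
0 [264.1364 232.3182] [259 227  11  12  88]
0 [275.6667 231.3846] [273 228   6   9  39]
0 [271.3704 261.2222] [269 258   6   7  27]
0 [261.6629 272.7079] [257 267  10  12  89]
0 [272.9643 269.3214] [271 266   5   8  28]
0 [265.8846 289.2179] [262 284   9  11  78]
6 [258.4583 229.5833] [257 225   4  11  24]
6 [270.6981 229.9623] [268 225   6  12  53]
6 [263.9913 258.4522] [257 252  18  12 115]
6 [265.9774 285.1053] [259 277  15  17 133]
0 [array([261.7838, 273.1589]), array([266.0117, 289.8105]), array([271.8256, 268.226 ]), array([273.9759, 231.7543])]
0.35 [array([261.7778, 259.9452]), array([264.0942, 288.8953]), array([270.0916, 278.6382]), array([273.8592, 243.6026])]
0.42 [array([261.8808, 257.0806]), array([263.7537, 288.13  ]), array([269.7056, 280.4109]), array([273.7585, 246.1024])]
0.48 [array([261.9963, 254.5964]), array([263.4772, 287.3197]), array([269.3669, 281.8317]), array([273.6525, 248.2616])]
0.52 [array([262.087 , 252.9313]), array([263.3013, 286.701 ]), array([269.1376, 282.7255]), array([273.5718, 249.7063])]
```

View pics/z6.png

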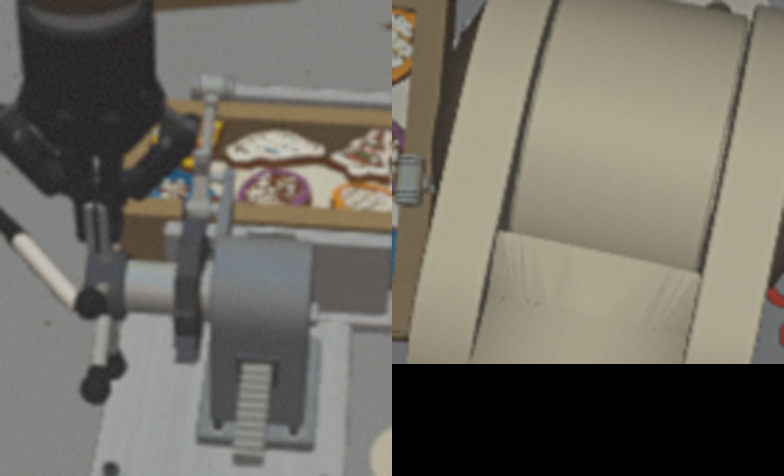

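R ball is at side px (262.5,258), so about 0.39–0.40 rad turned, which agrees with the TCP geometry. About 6 mm remain.

Request:
{"name": "carry_out", "arguments": {
  "increments": [
    [0,0,0,0,2,0,0],
    [0,0,0,0,2,0,0],
    [0,0,0,0,2,0,0],
    [0,0,0,0,0,0,0],
    [0,0,0,0,0,0,0]
  ]
}}

```text
time: 8.7
ee_pos: [0.4727, -0.13, 0.1548]
tcp_rot: [101.6, 90.0, 95.2]
wrist_force: [-0.1, -1.6, 1.2]
opening: 0.0002
```

```bash
python3 look.py 7; python3 - <<'E'
from h import *
# match R ball: darkest disc correlation within window
for n in (0,6,7):
    g=cv2.imread(f"pics/side{n}.png").max(2).astype(np.float32)
    k=np.zeros((17,17),np.float32);yy,xx=np.mgrid[-8:9,-8:9];r=np.hypot(xx,yy);k[r<=5]=-1/(r<=5).sum();k[(r>5.5)&(r<8)]=.5/((r>5.5)&(r<8)).sum()
    f=-cv2.filter2D(np.minimum(g,110),-1,k*-1)
    w=cv2.filter2D(np.minimum(g,110),-1,k)[244:295,252:275]; i=np.unravel_index(w.argmax(),w.shape);print(n,i[1]+252,i[0]+244,w.max())
    v=(g<52).astype(np.uint8);M=v[244:280,250:285];k2,l,st,c=cv2.connectedComponentsWithStats(M)
    for i in range(1,k2):
        if st[i,4]>20: print(n,c[i]+[250,244],st[i])
E
```

```text
t 8.7 clamp mm [-44.7003 -11.8951 154.8312] F [-0.0776 -1.564   1.2385] op 0.00018168737722803834 j [-15.3893  -4.0588  -7.479   86.5863   0.0172  80.9312]
[[-0.0001 -0.0106  0.9999]
 [ 0.0003  0.9999  0.0106]
 [-1.      0.0003 -0.0001]]
0 262 273 1.4274703
0 [273.     269.6087] [21 23  5  6 23]
0 [261.6216 272.8108] [ 7 24 10 10 74]
6 262 258 -1.4899681
6 [262.3    258.0714] [ 8  9 10 10 70]
7 262 255 -5.195215
7 [262.4458 255.1687] [ 8  6 10 12 83]
```

View pics/z7.png

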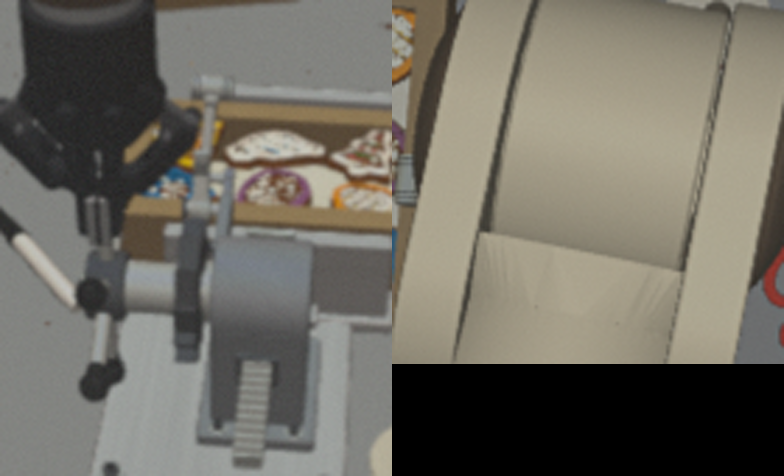

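Request:
{"name": "carry_out", "arguments": {
  "increments": [
    [0,0,0,0,1.5,0,0],
    [0,0,0,0,0,0,0],
    [0,0,0,0,-6,0,0],
    [0,0,0,-40,0,0,0],
    [0,0,0,-60,0,0,0],
    [0,0,0,-30,0,0,0],
    [0,0,0,0,-60,0,0],
    [0,0,0,0,-60,0,0],
    [0,0,0,0,-60,0,0],
    [0,0,0,0,0,0,0]
  ]
}}

```text
time: 10.05
ee_pos: [0.4514, -0.317, 0.2837]
tcp_rot: [145.9, 89.9, 139.3]
wrist_force: [0.7, -0.2, -0.4]
opening: 0.0002
```

```bash
python3 look.py 8
```

```text
t 10.05 clamp mm [ -43.2398 -200.0625  283.6569] F [ 0.6781 -0.1818 -0.3825] op 0.00016673075885610634 j [-35.079    6.8689  18.0335 101.2466   0.008   61.5064]
[[-0.0012 -0.006   1.    ]
 [ 0.0008  1.      0.006 ]
 [-1.      0.0008 -0.0012]]
```

View pics/z8.png

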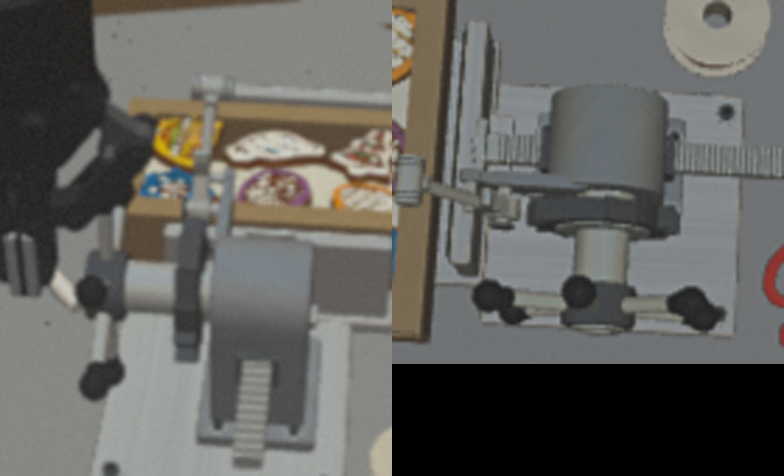

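```bash
python3 - <<'E'
from h import *
def blobs(n,i,box,th):
    g=cv2.imread(f"pics/{n}{i}.png").max(2);x0,y0,x1,y1=box
    k,l,st,c=cv2.connectedComponentsWithStats((g[y0:y1,x0:x1]<th).astype(np.uint8))
    return [(c[j]+[x0,y0],st[j]) for j in range(1,k) if st[j,4]>25]
for i in (0,8):
  for th in (45,52):
    print(i,th);[print("  s",*b) for b in blobs("side",i,(250,240,285,300),th)]
    [print("  t",*b) for b in blobs("top",i,(262,293,365,325),th)]
for r in (.44,.46,.48,.50,.52,.54): print(r,"U top",proj("top",ball(CL,-.3557+r))[0],"R top",proj("top",ball(CL,-.3557+r-np.pi/3))[0],"UL",proj("top",ball(CL,-.3557+r+np.pi/3))[0],"R side",proj("side",ball(CL,-.3557+r-np.pi/3))[0])
print([proj("top",ball(CL,-.3557+o))[0] for o in (0,-np.pi/3,np.pi/3)])
E
python3 -c "
import cv2
a=cv2.imread('pics/top8.png')[285:330,255:370];cv2.imwrite('pics/t8z.png',cv2.resize(a,None,fx=6,fy=6,interpolation=cv2.INTER_CUBIC))"
```

```text
0 45
  t [280.8231 305.6871] [  7   6  24  14 147]
  t [327.4861 305.375 ] [61  7 10 11 72]
  t [352.8889 310.4028] [84 13 13 10 72]
  t [339.1818 315.7576] [73 21  9  5 33]
0 52
  s [261.6216 272.8108] [ 7 28 10 10 74]
  s [265.7143 289.0635] [12 44  8 11 63]
  t [280.33 305.84] [  7   6  24  14 200]
  t [327.27 305.47] [ 60   7  12  12 100]
  t [352.5248 310.3861] [ 84  13  14  10 101]
  t [339.2    315.8571] [73 21  9  5 35]
8 45
  t [306.5195 304.1688] [39  6 12 11 77]
  t [277.7328 307.3879] [  8   8  18  15 116]
  t [347.4286 309.8797] [ 77  10  18  15 133]
8 52
  s [262.375 254.375] [ 8  9 10 12 80]
  s [266.039  284.9221] [ 9 39 14 13 77]
  t [277.4052 307.3072] [  7   7  19  16 153]
  t [306.4757 304.0291] [ 39   6  12  11 103]
  t [347.6374 310.0526] [ 77  10  19  15 171]
0.44 U top [309.1368 303.7132] R top [348.0411 307.948 ] UL [275.1744 304.7547] R side [261.9165 256.2548]
0.46 U top [308.2663 303.6765] R top [347.5765 307.843 ] UL [274.8858 304.8265] R side [261.955  255.4266]
0.48 U top [307.3983 303.6419] R top [347.0967 307.7382] UL [274.6139 304.8997] R side [261.9963 254.5964]
0.5 U top [306.5333 303.6096] R top [346.6017 307.6336] UL [274.3586 304.9744] R side [262.0403 253.7645]
0.52 U top [305.6716 303.5795] R top [346.0918 307.5292] UL [274.1199 305.0504] R side [262.087  252.9313]
0.54 U top [304.8138 303.5517] R top [345.5672 307.4251] UL [273.8981 305.1277] R side [262.1364 252.0973]
[array([328.0705, 305.0332]), array([354.1735, 310.2039]), array([285.5073, 303.6093])]
```

View pics/t8z.png

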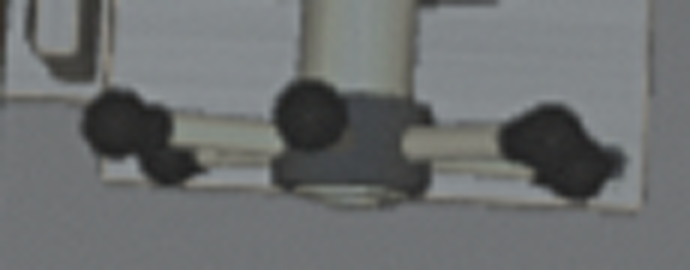

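U ball has moved 20.9 px in the top view and R ball 18.4 px in the side view, giving 0.484 and 0.477 rad. That puts the wheel just short of the lock. Next I'll go over the top to the left side of the lever.

Request:
{"name": "carry_out", "arguments": {
  "increments": [
    [0,0,0,0,49,7,0],
    [0,0,0,0,49,7,0],
    [0,0,0,0,49,7,0],
    [0,0,0,0,49,7,0],
    [0,0,0,0,49,7,0],
    [0,0,0,0,49,7,0],
    [0,0,0,0,46,6,0],
    [0,0,0,0,0,0,0],
    [0,0,0,40,0,0,0],
    [0,0,0,30,0,0,0],
    [0,0,0,0,0,0,0]
  ]
}}

```text
time: 11.52
ee_pos: [0.5361, 0.0192, 0.2133]
tcp_rot: [-173.4, 89.8, -179.7]
wrist_force: [-0.4, -0.7, 0.7]
opening: -0.0003
```

```bash
python3 look.py 9
```

```text
t 11.525 clamp mm [  0.2857 143.8759 213.291 ] F [-0.3764 -0.6597  0.7237] op -0.00028675313893320364 j [ 2.047   2.9571  5.94   93.1713  0.0058 98.3408]
[[-0.0033 -0.0111  0.9999]
 [-0.0004  0.9999  0.0111]
 [-1.     -0.0004 -0.0033]]
```

View pics/z9.png

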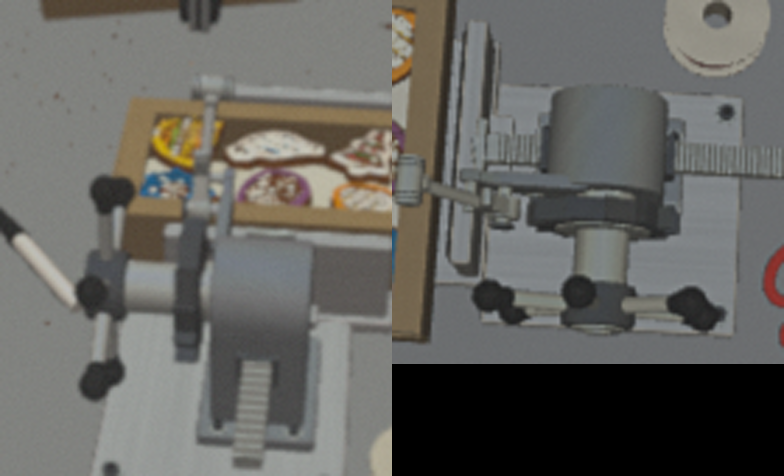

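Request:
{"name": "carry_out", "arguments": {
  "increments": [
    [0,0,0,20,0,3,0],
    [0,0,0,18,0,1,0],
    [0,0,0,0,-8,0,0],
    [0,0,0,0,-7,0,0],
    [0,0,0,0,-7,0,0],
    [0,0,0,0,-7,0,0],
    [0,0,0,0,-7,0,0],
    [0,0,0,0,-7,0,0],
    [0,0,0,0,0,0,0]
  ]
}}

```text
time: 12.75
ee_pos: [0.5367, -0.0246, 0.1768]
tcp_rot: [-126.3, 90.0, -132.7]
wrist_force: [0.9, 1.3, -0.1]
opening: 0.0002
```

```bash
python3 look.py 10
```

```text
t 12.75 clamp mm [  6.1545 100.427  176.8208] F [ 0.9098  1.2934 -0.149 ] op 0.00024132951831526753 j [-2.6261  2.448   1.3778 88.9351 -0.0063 93.7466]
[[-0.0001 -0.0097  1.    ]
 [-0.0001  1.      0.0097]
 [-1.     -0.0001 -0.0001]]
```

View pics/z10.png

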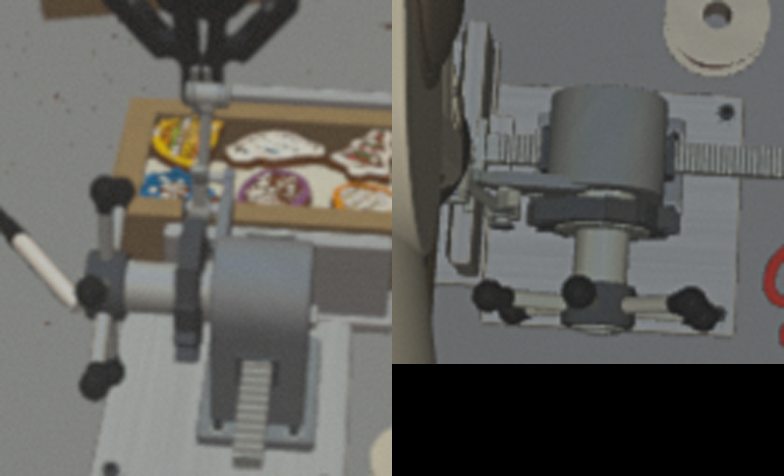

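Request:
{"name": "carry_out", "arguments": {
  "increments": [
    [0,0,0,0,-5,-1,0],
    [0,0,0,0,-5,0,0],
    [0,0,0,0,-5,0,0],
    [0,0,0,0,-5,0,0],
    [0,0,0,0,-5,0,0],
    [0,0,0,0,-5,0,0],
    [0,0,0,0,-5,0,0],
    [0,0,0,0,-4,0,0],
    [0,0,0,0,0,0,0],
    [0,0,0,0,40,0,0],
    [0,0,0,-40,50,0,0],
    [0,0,0,0,0,0,0]
  ]
}}

```text
time: 14.35
ee_pos: [0.5423, 0.0282, 0.2186]
tcp_rot: [16.0, 89.8, 9.9]
wrist_force: [-0.4, 0.2, -0.3]
opening: 0.0001
```

```bash
python3 look.py 11; python3 -c "
import cv2,numpy as np
r=[]
for i in (0,11):
    a=cv2.imread(f'pics/side{i}.png')[190:300,250:330];r.append(cv2.resize(a,None,fx=5,fy=5,interpolation=cv2.INTER_CUBIC))
cv2.imwrite('pics/cmp11.png',np.hstack(r))
r=[]
for i in (0,11):
    a=cv2.imread(f'pics/top{i}.png')[245:325,260:370];r.append(cv2.resize(a,None,fx=3.6,fy=3.6,interpolation=cv2.INTER_CUBIC))
cv2.imwrite('pics/cmpt11.png',np.hstack(r))"
```

```text
t 14.35 clamp mm [  5.3295 153.5388 218.5678] F [-0.4428  0.2182 -0.2513] op 0.0001229984059982267 j [ 2.9593  3.519   7.1136 93.3627  0.0282 99.0912]
[[ 0.0039 -0.0139  0.9999]
 [ 0.0012  0.9999  0.0139]
 [-1.      0.0011  0.0039]]
```

View pics/cmp11.png

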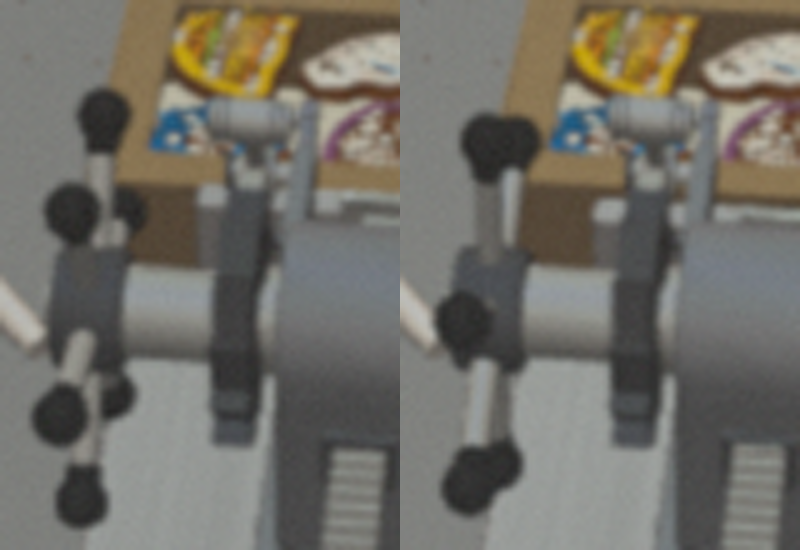

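View pics/cmpt11.png

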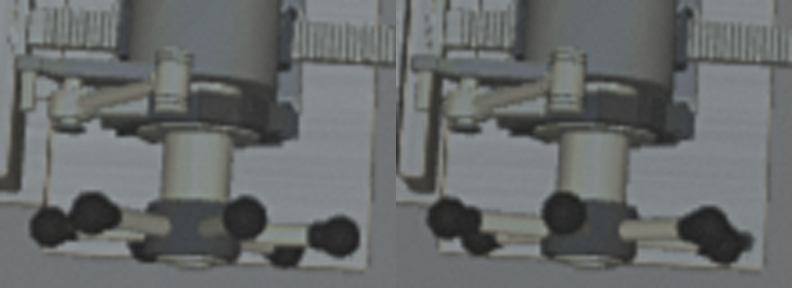

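```bash
python3 - <<'E'
from h import *
for n,(x0,y0,x1,y1) in (("side",(289,208,313,232)),("top",(276,256,316,280))):
    a=[cv2.imread(f"pics/{n}{i}.png",0).astype(np.float32)for i in (0,11)]
    t=cv2.resize(a[0][y0:y1,x0:x1],None,fx=8,fy=8,interpolation=cv2.INTER_CUBIC)
    s=cv2.resize(a[1][y0-5:y1+5,x0-5:x1+5],None,fx=8,fy=8,interpolation=cv2.INTER_CUBIC)
    _,m,_,l=cv2.minMaxLoc(cv2.matchTemplate(s,t,cv2.TM_CCOEFF_NORMED)); print(n,m,np.array(l)/8-5)
for L in (0,.02,.04): print(L,proj("side",grip(CL,L)),proj("top",grip(CL,L)))
g=cv2.imread("pics/side11.png").max(2)
for n,box in (("side",(250,240,285,280)),("top",(290,293,325,311))):
    x0,y0,x1,y1=box
    for i in (0,8,11):
        g=cv2.imread(f"pics/{n}{i}.png").max(2)
        k,l,st,c=cv2.connectedComponentsWithStats((g[y0:y1,x0:x1]<52).astype(np.uint8))
        print(n,i,[(c[j]+[x0,y0],st[j,4]) for j in range(1,k) if st[j,4]>40])
E
```

```text
side 0.8514267802238464 [0. 0.]
top 0.9664372801780701 [0. 0.]
0 [[299.9139 213.5736]] [[307.4318 267.1031]]
0.02 [[299.9878 212.6725]] [[306.6212 266.9507]]
0.04 [[300.063  211.7771]] [[305.7975 266.8003]]
side 0 [(array([261.6216, 272.8108]), np.int32(74))]
side 8 [(array([262.375, 254.375]), np.int32(80))]
side 11 [(array([262.6267, 254.4933]), np.int32(75))]
top 0 []
top 8 [(array([306.4757, 304.0291]), np.int32(103))]
top 11 [(array([306.5288, 304.0288]), np.int32(104))]
```

The grip is back exactly at its starting pixel in both views, so the pawl is seated. The wheel is unchanged at about 0.48 rad turned. I'll confirm the lock with a gentle backward fingertip push on the same ball, which should take up the remaining play and then be blocked.

Request:
{"name": "carry_out", "arguments": {
  "increments": [
    [0,0,0,-50,0,0,0],
    [0,0,0,-15,-10,0,0],
    [0,0,0,0,-42,-12,0],
    [0,0,0,0,-42,-13,0],
    [0,0,0,0,-42,-13,0],
    [0,0,0,0,-41,-12,0],
    [0,0,0,0,0,0,0]
  ]
}}

```text
time: 15.32
ee_pos: [0.4706, -0.1478, 0.2801]
tcp_rot: [-166.0, 89.9, -172.6]
wrist_force: [0.9, 0.2, -0.7]
opening: -0.0002
```

```bash
python3 look.py 12
```

```text
t 15.325 clamp mm [-44.6346 -29.8351 280.1107] F [ 0.9025  0.2387 -0.6777] op -0.0001553295452041769 j [-17.4244  -1.363    9.0676 100.4881  -0.0266  79.1803]
[[-0.0011 -0.0056  1.    ]
 [-0.0003  1.      0.0056]
 [-1.     -0.0003 -0.0011]]
```

Request:
{"name": "carry_out", "arguments": {
  "increments": [
    [0,0,0,30,6,0,0],
    [0,0,0,30,0,0,0],
    [0,0,0,20,0,0,0],
    [0,0,0,0,0,0,0]
  ]
}}

```text
time: 15.92
ee_pos: [0.4722, -0.1381, 0.1992]
tcp_rot: [167.9, 89.8, 161.7]
wrist_force: [-1.4, 0.3, 0.4]
opening: -0.0002
```

```bash
python3 look.py 13
```

```text
t 15.925 clamp mm [-44.2132 -19.9432 199.1969] F [-1.3644  0.3281  0.4482] op -0.0002339408939082589 j [-16.3018  -3.3314  -1.8938  91.617    0.0064  79.9696]
[[-0.0031 -0.0114  0.9999]
 [ 0.0006  0.9999  0.0114]
 [-1.      0.0007 -0.0031]]
```

View pics/z13.png

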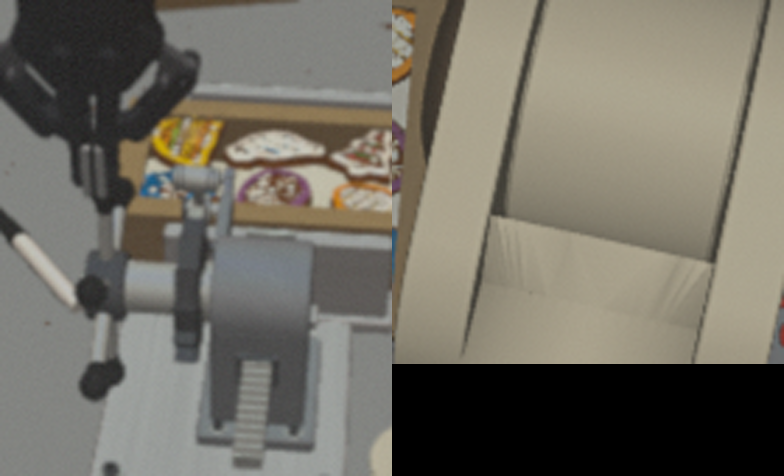

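Request:
{"name": "carry_out", "arguments": {
  "increments": [
    [0,0,0,0,-4,0,0],
    [0,0,0,20,0,0,0],
    [0,0,0,19,0,0,0],
    [0,0,0,0,0,0,0]
  ]
}}

```text
time: 16.52
ee_pos: [0.4719, -0.143, 0.1615]
tcp_rot: [170.3, 89.9, 163.9]
wrist_force: [0.0, -0.1, 0.2]
opening: -0.0001
```

```bash
python3 -c "
from h import *
state()"
```

```text
t 16.525 clamp mm [-43.88   -24.8447 161.4671] F [ 0.0071 -0.1332  0.1704] op -0.00010631022211578719 j [-16.8531  -3.5854  -6.2999  87.3564  -0.001   79.4875]
[[-0.0012 -0.0102  0.9999]
 [ 0.0002  0.9999  0.0102]
 [-1.      0.0002 -0.0012]]
```

Request:
{"name": "carry_out", "arguments": {
  "increments": [
    [0,0,0,0,5,0,0],
    [0,0,0,0,5,0,0],
    [0,0,0,0,2,0,0],
    [0,0,0,0,1,0,0],
    [0,0,0,0,1,0,0],
    [0,0,0,0,0,0,0]
  ]
}}

```text
time: 17.27
ee_pos: [0.4738, -0.129, 0.1619]
tcp_rot: [-49.5, 90.0, -55.8]
wrist_force: [-0.3, 0.7, 0.1]
opening: -0.0001
```

Request:
{"name": "carry_out", "arguments": {
  "increments": [
    [0,0,0,0,1,0,0],
    [0,0,0,0,0,0,0]
  ]
}}

```text
time: 17.52
ee_pos: [0.4739, -0.1283, 0.1619]
tcp_rot: [-88.2, 90.0, -94.5]
wrist_force: [-0.1, -3.7, 1.5]
opening: 0.0003
```

Request:
{"name": "carry_out", "arguments": {
  "increments": [
    [0,0,0,0,1,0,0],
    [0,0,0,0,0,0,0]
  ]
}}

```text
time: 17.77
ee_pos: [0.4741, -0.1271, 0.1619]
tcp_rot: [-69.7, 90.0, -76.0]
wrist_force: [-0.5, -3.7, -0.6]
opening: -0.0
```

Request:
{"name": "carry_out", "arguments": {
  "increments": [
    [0,0,0,0,1,0,0],
    [0,0,0,0,0,0,0]
  ]
}}

```text
time: 18.02
ee_pos: [0.4742, -0.1262, 0.1619]
tcp_rot: [-87.6, 90.0, -94.0]
wrist_force: [-1.2, -5.2, 0.4]
opening: 0.0003
```

Request:
{"name": "carry_out", "arguments": {
  "increments": [
    [0,0,0,0,1,0,0],
    [0,0,0,0,0,0,0]
  ]
}}

```text
time: 18.27
ee_pos: [0.4742, -0.1258, 0.1619]
tcp_rot: [-90.4, 89.9, -96.7]
wrist_force: [-1.8, -8.4, 0.3]
opening: 0.0003
```

Request:
{"name": "carry_out", "arguments": {
  "increments": [
    [0,0,0,0,1,0,0],
    [0,0,0,0,0,0,0]
  ]
}}

```text
time: 18.52
ee_pos: [0.4743, -0.1254, 0.1619]
tcp_rot: [-90.1, 89.8, -96.5]
wrist_force: [-0.7, -12.8, -0.0]
opening: -0.0001
```

Request:
{"name": "carry_out", "arguments": {
  "increments": [
    [0,0,0,0,-4,0,0],
    [0,0,0,0,-6,0,0],
    [0,0,0,-30,0,0,0],
    [0,0,0,-50,0,0,0],
    [0,0,0,-45,0,0,0],
    [0,0,0,0,-60,0,0],
    [0,0,0,0,-60,0,0],
    [0,0,0,0,-60,0,0],
    [0,0,0,0,0,0,0]
  ]
}}

```text
time: 19.65
ee_pos: [0.4526, -0.3161, 0.2857]
tcp_rot: [143.6, 89.9, 137.0]
wrist_force: [-0.6, 0.4, -0.2]
opening: -0.0001
```

```bash
python3 look.py 14; python3 - <<'E'
from h import *
for n,(x0,y0,x1,y1) in (("side",(290,209,306,220)),("top",(298,258,316,276))):
    a=[cv2.imread(f"pics/{n}{i}.png",0).astype(np.float32)for i in (0,14)]
    t=cv2.resize(a[0][y0:y1,x0:x1],None,fx=8,fy=8,interpolation=cv2.INTER_CUBIC)
    s=cv2.resize(a[1][y0-5:y1+5,x0-5:x1+5],None,fx=8,fy=8,interpolation=cv2.INTER_CUBIC)
    _,m,_,l=cv2.minMaxLoc(cv2.matchTemplate(s,t,cv2.TM_CCOEFF_NORMED)); print(n,m,np.array(l)/8-5)
for n,box in (("side",(250,240,285,280)),("top",(290,293,325,311))):
    x0,y0,x1,y1=box
    for i in (8,11,14):
        g=cv2.imread(f"pics/{n}{i}.png").max(2)
        k,l,st,c=cv2.connectedComponentsWithStats((g[y0:y1,x0:x1]<52).astype(np.uint8))
        print(n,i,[(c[j]+[x0,y0],st[j,4]) for j in range(1,k) if st[j,4]>40])
E
```

```text
t 19.65 clamp mm [ -42.2363 -199.0324  285.7095] F [-0.5683  0.4167 -0.1594] op -0.00011887666637005815 j [-34.9381   7.0147  18.4285 101.5044   0.0128  61.6377]
[[-0.0013 -0.0061  1.    ]
 [ 0.0009  1.      0.0061]
 [-1.      0.0009 -0.0013]]
side 0.99467933177948 [0. 0.]
top 0.9891321659088135 [0. 0.]
side 8 [(array([262.375, 254.375]), np.int32(80))]
side 11 [(array([262.6267, 254.4933]), np.int32(75))]
side 14 [(array([262.3896, 252.8312]), np.int32(77))]
top 8 [(array([306.4757, 304.0291]), np.int32(103))]
top 11 [(array([306.5288, 304.0288]), np.int32(104))]
top 14 [(array([304.9406, 303.9208]), np.int32(101))]
```

View pics/side14.png

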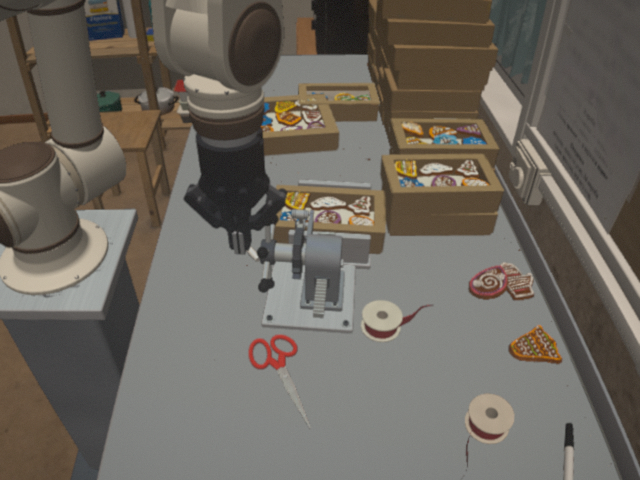

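View pics/top14.png

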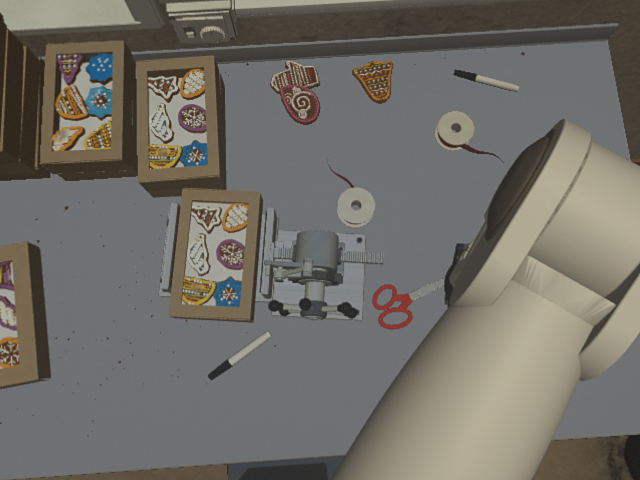

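Both views show the grip at its starting pixel, at (300,214) in side and (307,267) in top. The wheel has turned about 0.52 rad in all, and the box, marker, scissors and spool have not moved. The arm is clear, so I'm handing in.

```bash
python3 -c "
from workcell import job_done
print(job_done())"
```

```text
the job is handed in; nothing more can be done
None
```

The clamp is eased by one notch and the pawl is seated and holding. I handed the job in at about 19.7 s, and no verdict was reported.

**What I did:** With shut fingers I pushed the pawl lever over onto its stop and saw it stay up. I then pushed the upper ball left by about 0.48 rad and pushed the lever back so the pawl dropped.

**Extra step:** After the pawl was down I gave the same ball one gentle backward push, to take up the remaining play and test the lock. It turned another 0.035 rad or so, then stopped while the force rose to 12.8 N. A free wheel turns at about 3.5 N.

**Last checks:**
- **Pawl:** The grip was back at its starting pixel in both views (shift 0.0 px), so the pawl is at the bottom of the notch.
- **Wheel:** It has turned about 0.52 rad in all.
- **Other things:** The box, marker, scissors and spool look unmoved in the pictures, and the arm was clear, touching nothing.

**Uncertainty:** The side and top views, and the fingertip position during the push, disagreed by 0.01 to 0.03 rad on the wheel angle. I could not measure the wheel's exact starting offset (0 to 0.06 rad), so the lock rests on the blocked push.

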